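# Fish the shaft out of the covered chip tray

## Task

The stepped steel shaft lies in the blue chip tray, under its two fixed cover plates, and is longer than the hand opening between them. Bring one end up through the opening, draw the shaft out at a slant, and finish still holding it in the gripper above the tray, at rest, with the whole shaft about 5 cm clear of the covers. Leave the other things on the bench where they are.

Things in the scene. Friction and masses are not known exactly. Their poses are not given: they have to be found in the camera images.
- chip_tray: blue sheet-steel tray with grey covers, fixed to the bench, 310 mm long (its y axis) x 184 mm wide (its x axis) x 70 mm high; origin at the centre of its underside, z up. Floor and walls 4 mm thick, inside 302 mm long. Cover plates 4 mm thick, underside 66 mm and top 70 mm above the bench; screw heads 3 mm higher near the corners
- opening (a point): centre of the rectangular hand opening between the covers, 140 mm along the tray's y x 150 mm along its x, in the plane of the covers' top side (70 mm above the bench); axes as the tray's
- shaft: stepped steel shaft, 190 mm long (its y axis), 25 mm thick (acts as a square bar), about 0.5 kg (varies by a fifth), lying on the tray floor roughly along the tray, one or both ends hidden under the covers; it can be slid lengthwise. Origin at the middle of its underside, z up
- shaft_end_a (a point): centre of the shaft's end face on its +y side, on the shaft's axis
- shaft_end_b (a point): centre of the shaft's end face on its -y side, on the shaft's axis
- flange: bystander: turned grey flange, 76 mm across, 32 mm high, origin under its centre
- spanner: bystander: flat spanner, 182 x 42 x 8 mm, origin under its centre
- steel_block: bystander: drilled steel block, 40 x 60 x 30 mm, origin under its centre
- bushing: bystander: brass bushing, 30 mm across, 35 mm high, origin under its centre

How it is judged:
On the way:
1. the shaft is threaded slantwise through the opening: one end above the covers while the other is still below them (((height (world z) of shaft_end_a above 0.075 m and height (world z) of shaft_end_b below 0.064 m) or (height (world z) of shaft_end_b above 0.075 m and height (world z) of shaft_end_a below 0.064 m))), for 0.1 s.
At the end, for the whole second after the job is handed in: the gripper holds the shaft (finger force over 2 N), at rest (under 0.03 m/s), both ends' centres more than 105 mm above the bench (so at least 2 cm clear of the covers), its middle within 250 mm sideways of the opening's centre, not touching the tray (height (world z) of each of shaft_end_a, shaft_end_b above 0.105 m and horizontal distance between shaft and opening below 0.25 m and contact force between the fingers and shaft above 2 N and contact force between shaft and chip_tray below 0.2 N and linear speed of shaft below 0.03 m/s); the arm keeps its last pose, push and grip.
It fails at once if a bystander (flange, spanner, steel block, bushing) is shifted by more than 20 mm (distance of any of flange, spanner, steel_block, bushing from where it was at the start of the episode above 0.02 m).
It also fails if it takes over 32 s, if anything falls off the work surface, if the arm or the gripper's body presses on something with over 40 N, if the wrist force passes 120 N, or if a joint passes its speed limit or range.

## Robot

A 7-joint arm with a two-finger parallel gripper is mounted at the origin on a cart in front of the work surface, level with it; the furniture and walls round the work are solid. World frame = base frame: x ahead of the robot, y to its left, z up, the work surface at z = 0. Lengths are in m, angles in rad, forces in N, time in s.
With the tool pointing down it reaches from about 0.35 to 0.9 m from the base axis. Payload 8.1 kg.
Tool frame: the origin (TCP) lies at the very end of the fingers, on their centre line; the grasp point (between the pads) lies 19 mm behind it (robot.pinch_z is the z of the grasp point in the tool frame, in m); z points along the fingers, y is the line along which they close (so a half turn about z gives the same grasp; the last joint's range is limited). The gripper opens to 85 mm and grips with 20 to 120 N. Pads are 22 mm wide; open, the fingers measure 114 mm over their backs; the gripper's body (76 mm by 85 mm) begins 54 mm behind the grasp point. The pads swing forward as they close: fully open they stand 13 mm farther back than shut.
Start: joints at [-1.344, 0.434, 0.025, 1.573, -0.012, 1.134, -0.075], TCP at [0.202, 0.591, 0.192] pointing down, gripper open.
Joint ranges: [-2.62, 2.62], [-0.44, 2.09], [-1.27, 1.32], [0.08, 2.57], [-1.32, 4.46], [0.12, 2], [-2.74, 2.74]. Speed limits (rad/s): [2.22, 2.22, 3.01, 3.01, 3.14, 3.14, 3.14].

## Interface

Orientations are given as a unit quaternion [x, y, z, w].
In Python, from plant import robot, effector, planner, camera, finish_job, nets, readout gives the robot as it stands. Calls block until the motion is done:
- robot.move_ptp(position, orientation): joint-space move of the TCP to a pose.
- robot.move_linear(position, rot=None, feed=0.15): straight line of the TCP; rot=None keeps the orientation; feed is the mean speed in m/s.
- robot.move_joints(angles): joint-space move.
- effector.command_gripper(opening, grip_force=None): finger opening in m; grip_force is the grip in N (None keeps the last); returns when the fingers have stopped.
- robot.dwell(seconds).
- planner.inverse_kinematics(position, orientation): joint angles nearest the present ones, or None.
- camera(name): name is "scene" or "top"; returns a dict with "img" (420x560x3 uint8, blue, green, red), "fovy" (degrees; the focal length in pixels is half the picture's height over the tangent of half this angle, whatever the lens; pixels are square), "cx", "cy" (the principal point, pixels), "R" (3x3) and "t" (3): a world point X has camera coordinates R X + t. Camera axes: x right, y down, z forward; pixel columns grow to the right and rows downward; lengths in m; the calibration is good to about 2 mm. A picture is of the moment at which its call begins. There is no depth.
A pose or a line that the arm cannot do raises robot.PlanningError and nothing moves.
- finish_job(): hands the job in; it is judged then, once.
Trained networks look in the newest picture that a camera, given by its name, has taken for a name from the list of things; names that differ only in an ending like _2 or _b are one class to them, and where a whole thing is asked for, a point or a joint stands for the part that bears it (a point fixed in the world has none). Each returns a list of dicts, best first, with "conf" (0 to 1); they miss things now and then, are a little off and sometimes report something else, mostly with a low value. They report only what shows in the picture. A call takes as long as a camera call.
- nets.find_in(name, camera): "centre" ([column, row] as shares, 0 to 1, of the picture: columns of its width, rows of its height, amid what is visible of it).
- nets.mark_of(name, camera): "centre" ([column, row] as shares, 0 to 1, of the picture: columns of its width, rows of its height: a listed point, or the origin of a listed thing).
Readings, each from a call of its own:
- readout.read_clock(): time.
- readout.read_qpos(): joint angles.
- readout.read_dq(): joint speeds.
- readout.read_joint_torque(): joint torques, N m.
- readout.read_tool_pos(): TCP position.
- readout.read_orientation(): TCP orientation.
- readout.read_wrist_force(): force on the tool from outside, world axes, zero at the start.
- readout.read_ft_torque(): the same for the moment, N m.
- readout.read_grip_width(): finger opening in m.
- readout.read_finger_force(): force on a finger pad.
Only numpy, scipy, OpenCV 4.12 (cv2) and the standard library are available. Lean on these libraries where they do the work, as an engineer would, in place of code of your own. Each camera call takes 0.05 s, during which the arm holds its last target. There are 200 camera calls.

## Working session

There is one attempt and no reset: what is moved stays moved. The work goes in short steps, each a Python script; the robot and the scene stay as the last script left them, time stands still between calls to the robot, and variables do not carry over. Pictures are saved under pics/ and viewed, at most 10 in all, crops included, and the job is handed in when it is done.

```bash
ls; mkdir -p pics; cat > h.py <<'E'
import numpy as np, cv2
from plant import robot, effector, planner, camera, finish_job, nets, readout
def ray(c,px):
    f=210/np.tan(np.radians(c['fovy'])/2)
    d=c['R'].T@np.array([(px[0]-c['cx'])/f,(px[1]-c['cy'])/f,1]); o=-c['R'].T@c['t']; return o,d
def at_z(c,px,z):
    o,d=ray(c,px); return o+d*(z-o[2])/d[2]
def proj(c,X):
    f=210/np.tan(np.radians(c['fovy'])/2); p=np.array(c['R'])@X+c['t']; return f*p[:2]/p[2]+[c['cx'],c['cy']]
def cam(n):
    c=camera(n)
    for k in 'Rt': c[k]=np.array(c[k])
    return c
E
python3 - <<'E'
from h import *
np.set_printoptions(precision=3,suppress=True)
for n in ['top','scene']:
    c=cam(n); cv2.imwrite(f'pics/{n}0.png',c['img'])
    print(n,-c['R'].T@c['t'],c['R'][2])
    for o,z in [('chip_tray',0),('opening',.07),('shaft',.004),('shaft_end_a',.0165),('shaft_end_b',.0165),('flange',0),('spanner',0),('steel_block',0),('bushing',0)]:
        for r in nets.mark_of(o,n)[:2]:
            p=np.array(r['centre'])*[560,420]; print(o,round(r['conf'],2),p,at_z(c,p,z))
print(readout.read_clock(), readout.read_orientation(),robot.pinch_z)
E
```

```text
pics
top [ 0.224 -0.012  1.23 ] [ 0.187 -0.003 -0.982]
chip_tray 0.91 [329.112 199.584] [ 0.496 -0.201  0.   ]
opening 0.88 [329.896 194.712] [ 0.496 -0.193  0.07 ]
shaft 0.53 [322.   201.81] [ 0.487 -0.178  0.004]
shaft_end_a 0.87 [350.896 196.308] [ 0.504 -0.269  0.016]
shaft_end_b 0.87 [350.896 196.308] [ 0.504 -0.269  0.016]
flange 0.77 [192.808 219.786] [0.421 0.234 0.   ]
flange 0.7 [145.488 182.994] [0.538 0.395 0.   ]
spanner 0.77 [115.696 208.908] [0.451 0.483 0.   ]
steel_block 0.65 [414.4   225.918] [ 0.416 -0.473  0.   ]
bushing 0.41 [146.384 185.598] [0.53  0.391 0.   ]
scene [-0.215  1.062  0.803] [ 0.466 -0.73  -0.5  ]
chip_tray 0.89 [287.616 209.118] [ 0.504 -0.188  0.   ]
opening 0.64 [290.192 192.906] [ 0.496 -0.187  0.07 ]
shaft 0.36 [288.4   208.488] [ 0.501 -0.188  0.004]
shaft_end_a 0.42 [304.024 193.41 ] [ 0.503 -0.306  0.016]
shaft_end_b 0.42 [304.024 193.41 ] [ 0.503 -0.306  0.016]
flange 0.68 [240.184 272.916] [0.417 0.221 0.   ]
flange 0.62 [288.904 210.   ] [ 0.497 -0.185  0.   ]
spanner 0.8 [167.328 317.604] [0.457 0.478 0.   ]
spanner 0.18 [285.376 190.008] [ 0.593 -0.317  0.   ]
steel_block 0.63 [341.824 183.792] [ 0.434 -0.503  0.   ]
bushing 0.57 [171.192 288.204] [ 0.532  0.387 -0.   ]
1.0 [0.164 0.986 0.    0.   ] -0.0187
```

```bash
python3 - <<'E'
import cv2
a=cv2.imread('pics/top0.png');b=cv2.imread('pics/scene0.png')
a=cv2.resize(a[140:260,260:420],(800,600),interpolation=cv2.INTER_CUBIC)
cv2.imwrite('pics/topc.png',a)
E
```

```text
(no output)
```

View pics/topc.png

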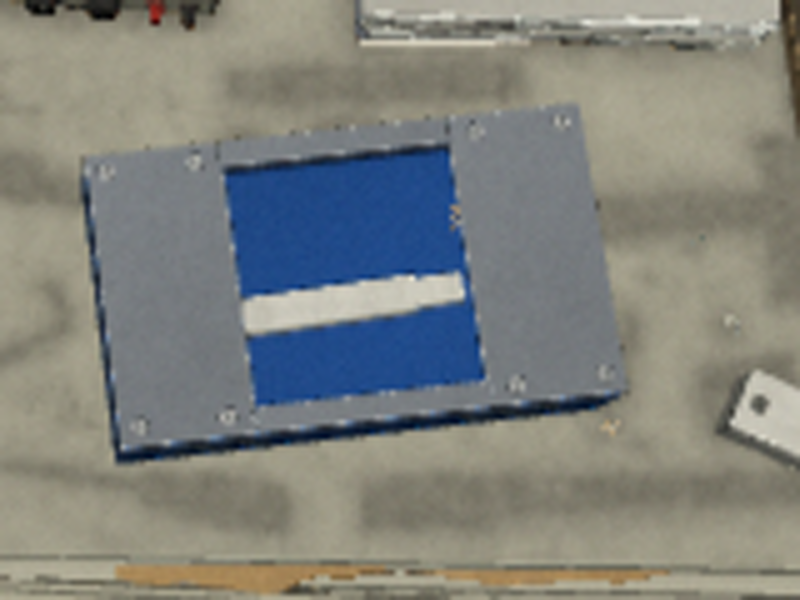

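View pics/scene0.png

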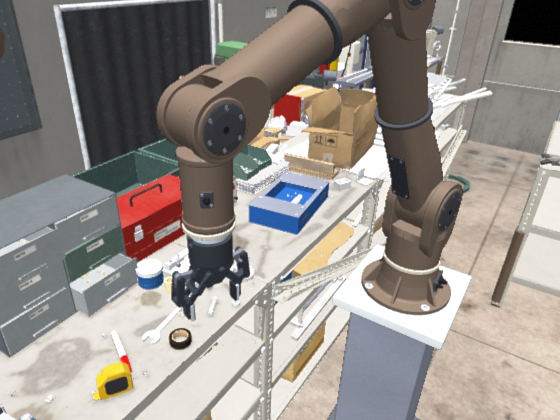

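View pics/top0.png

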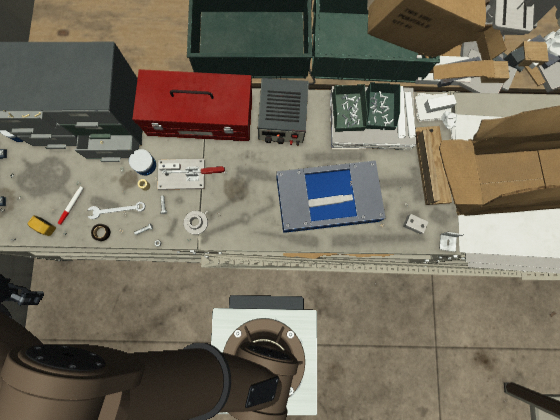

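The top view shows the tray with the shaft at crop (242–465, 275–335), i.e. full-image pixels of about (308–353, 195–207). The right (-y) end is just visible at about (353, 197), and the left end is under the +y cover. In the scene view the tray sits at about (290, 205). The net gave the steel block as (414, 226) in the top image, which matches. The way in at z ≈ 0.19 is free.

```bash
python3 - <<'E'
from h import *
np.set_printoptions(precision=4,suppress=True)
c=cam('top'); cr=lambda x,y:np.array([260+x/5-.4,140+y/5-.4])
print('tray corners');P=[at_z(c,cr(*q),.07) for q in [(82,157),(578,104),(626,392),(117,452)]]
for p in P: print(p)
d=(P[0]+P[3]-P[1]-P[2])[:2]; yaw=np.arctan2(-d[0],d[1]); T=np.mean(P,0)[:2]; print('ctr',T,'yaw',yaw, np.linalg.norm(P[0]-P[1]))
print('opening', np.mean([at_z(c,cr(*q),.07) for q in [(225,169),(450,147),(485,378),(256,405)]],0))
hsv=cv2.cvtColor(c['img'],cv2.COLOR_BGR2HSV)
m=np.zeros(hsv.shape[:2],np.uint8); m[185:215,308:356]=((hsv[185:215,308:356,1]<45)&(hsv[185:215,308:356,2]>170)).astype(np.uint8)
n,l,s,_=cv2.connectedComponentsWithStats(m); k=1+np.argmax(s[1:,4]); print(s[k])
ys,xs=np.where(l==k)
W=np.array([at_z(c,(x,y),.029)[:2] for x,y in zip(xs,ys)])
ct=W.mean(0); u,sv,vt=np.linalg.svd(W-ct); e=vt[0]*np.sign(vt[0][1]); 
a=(W-ct)@e; b=(W-ct)@[e[1],-e[0]]
print('shaft ctr',ct,'dir',e,'shaftyaw',np.arctan2(-e[0],e[1]),'along',a.min(),a.max(),'across',b.min(),b.max())
R=np.array([[np.cos(yaw),-np.sin(yaw)],[np.sin(yaw),np.cos(yaw)]])
print('in tray frame: ends',(ct+e*a.min()-T)@R,(ct+e*a.max()-T)@R)
for n in ['top','scene']:
  cam(n)
  for r in nets.mark_of('shaft_end_a',n)+nets.mark_of('shaft_end_b',n): print(n,r)
q=np.array([.164,.986,0,0]);print(readout.read_clock())
E
```

```text
tray corners
[ 0.5673 -0.0273  0.07  ]
[ 0.6081 -0.335   0.07  ]
[ 0.4271 -0.3586  0.07  ]
[ 0.3842 -0.0515  0.07  ]
ctr [ 0.4967 -0.1931] yaw 0.1353786309936758 0.31039397103562033
opening [ 0.4971 -0.1947  0.07  ]
[309 195  44  11 283]
shaft ctr [ 0.489  -0.1982] dir [-0.1619  0.9868] shaftyaw 0.1626166474345252 along -0.07189487791108147 0.06679523941247728 across -0.010685793039761539 0.010873803866400815
in tray frame: ends [-0.0063 -0.0759] [-0.0101  0.0627]
top {'centre': [0.6291, 0.4705], 'conf': 0.62}
top {'centre': [0.6291, 0.4705], 'conf': 0.62}
scene {'centre': [0.5387, 0.4686], 'conf': 0.51}
scene {'centre': [0.5387, 0.4686], 'conf': 0.51}
1.35
```

```bash
python3 - <<'E'
from h import *
c=cam('scene'); im=c['img']; x0,y0=240,165
o=cv2.resize(im[y0:y0+75,x0:x0+100],(800,600),interpolation=cv2.INTER_CUBIC)
y=.1354; A=np.array([np.sin(-y),np.cos(y)])
e=np.array([-.1619,.9868]); ct=np.array([.489,-.1982])
for s,col in [(-.0733,(0,0,255)),(-.10,(0,255,255)),(-.125,(0,255,0))]:
  for z in (.004,.029):
    p=(proj(c,np.array([*(ct+e*s),z]))-[x0,y0]+.5)*8; cv2.circle(o,tuple(int(v) for v in p),3,col,-1); print(s,z,p)
cv2.imwrite('pics/scenec.png',o)
E
```

```text
-0.0733 0.004 [480.89891397 283.12813522]
-0.0733 0.029 [483.99596356 236.4817648 ]
-0.1 0.004 [500.4773937  259.88480797]
-0.1 0.029 [503.67869139 213.64732684]
-0.125 0.004 [518.37744601 238.63408886]
-0.125 0.029 [521.67092804 192.77407111]
```

View pics/scenec.png

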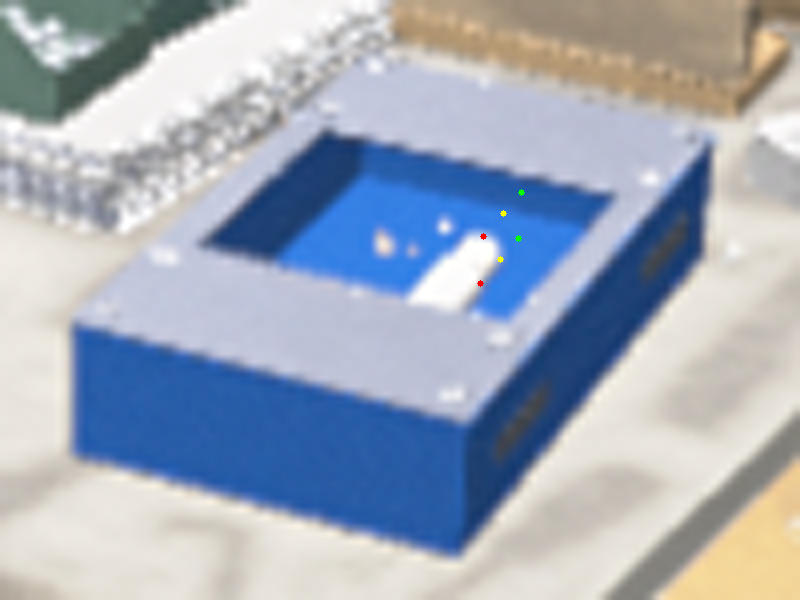

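The shaft's far end is free, at about crop (485, 240), and matches the end I estimated from the top view. Next I check the planned path with IK.

```bash
cat > path.py <<'E'
from h import *
from scipy.spatial.transform import Rotation as Ro
ct=np.array([.489,-.1982]); e=np.array([-.1619,.9868,0]); f=-e; Z=np.array([0,0,1.]); ax=np.cross(f,Z)
L0=np.array([*ct,.004])+e*.1167; p=.140; tcp0=np.array([*ct,.0065])+e*(.1167-p)
def base(sg):
    y=sg*np.array([e[1],-e[0],0]); return Ro.from_matrix(np.c_[np.cross(y,-Z),y,-Z])
def pose(L,th,sg):
    r=Ro.from_rotvec(ax*np.radians(th)); return L+r.apply(tcp0-L0),(r*base(sg)).as_quat()
L1=L0+.005*Z; L2=L1+.018*e
ax20=f*np.cos(np.radians(20))+Z*np.sin(np.radians(20))
L3=L2+.105*ax20; L4=L3.copy(); L4[2]=.124
way=[(L0+.12*Z,0),(L0,0),(L1,0),(L2,0),(L2,10),(L2,20),(L3,20),(L4,20)]
E
python3 - <<'E'
from path import *
np.set_printoptions(precision=2,suppress=True)
for sg in (1,-1):
  for w in way:
    P,q=pose(*w,sg); j=planner.inverse_kinematics(P,q); print(sg,P,None if j is None else np.array(j))
E
```

```text
1 [ 0.49 -0.22  0.13] [-0.39  0.53  1.04  1.92 -0.55  1.01  1.06]
1 [ 0.49 -0.22  0.01] [-0.28  0.69  0.89  2.02 -0.77  0.8   1.24]
1 [ 0.49 -0.22  0.01] [-0.29  0.69  0.91  2.02 -0.76  0.82  1.24]
1 [ 0.49 -0.2   0.01] [-0.34  0.7   0.95  2.04 -0.79  0.82  1.24]
1 [ 0.49 -0.2   0.04] [-0.54  0.65  1.03  2.11 -0.66  0.67  1.05]
1 [ 0.49 -0.19  0.06] [-0.55  0.48  0.75  2.16  0.02  0.51  0.27]
1 [ 0.5  -0.29  0.1 ] [-0.36  0.47  0.77  2.05 -0.03  0.57  0.52]
1 [ 0.5  -0.29  0.17] [-0.43  0.35  0.83  1.96  0.06  0.76  0.47]
-1 [ 0.49 -0.22  0.13] [-0.44  0.59  1.16  1.92 -0.63  1.05 -1.99]
-1 [ 0.49 -0.22  0.01] [-0.39  0.84  1.14  2.03 -0.97  0.96 -1.7 ]
-1 [ 0.49 -0.22  0.01] [-0.39  0.83  1.14  2.02 -0.95  0.96 -1.72]
-1 [ 0.49 -0.2   0.01] [-0.43  0.82  1.14  2.05 -0.95  0.95 -1.74]
-1 [ 0.49 -0.2   0.04] [-0.59  0.72  1.15  2.12 -0.79  0.74 -1.96]
-1 [ 0.49 -0.19  0.06] [-0.77  0.67  1.15  2.17 -0.55  0.57 -2.29]
-1 [ 0.5  -0.29  0.1 ] [-0.57  0.64  1.16  2.06 -0.52  0.63 -2.14]
-1 [ 0.5  -0.29  0.17] [-0.62  0.48  1.18  1.97 -0.24  0.77 -2.36]
```

```bash
python3 - <<'E'
from path import *
np.set_printoptions(precision=4,suppress=True)
effector.command_gripper(.055,100)
robot.move_ptp(*pose(*way[0],1)); print(readout.read_clock(),readout.read_tool_pos())
P,q=pose(*way[1],1); robot.move_linear(P,rot=q,feed=.1)
print(readout.read_tool_pos(),readout.read_wrist_force())
effector.command_gripper(.015,100)
print(readout.read_clock(),readout.read_grip_width(),readout.read_finger_force(),readout.read_wrist_force())
c=cam('top'); cv2.imwrite('pics/g.png',cv2.resize(c['img'][140:260,260:420],(800,600)))
c=cam('scene'); cv2.imwrite('pics/gs.png',cv2.resize(c['img'][130:250,220:380],(800,600)))
E
```

```text
4.8417 [ 0.4932 -0.2203  0.1264]
[ 0.4932 -0.2214  0.007 ] [ 0.5613  0.3165 -0.1692]
6.6583 0.015118512759845822 0.0 [-0.9412  0.2092  0.4748]
```

```bash
python3 - <<'E'
import cv2,numpy as np
a=cv2.imread('pics/g.png');b=cv2.imread('pics/gs.png')
cv2.imwrite('pics/gg.png',np.vstack([cv2.resize(a[:,100:700],(600,300))[:, :],cv2.resize(b,(600,300))]))
E
```

```text
(no output)
```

View pics/gg.png

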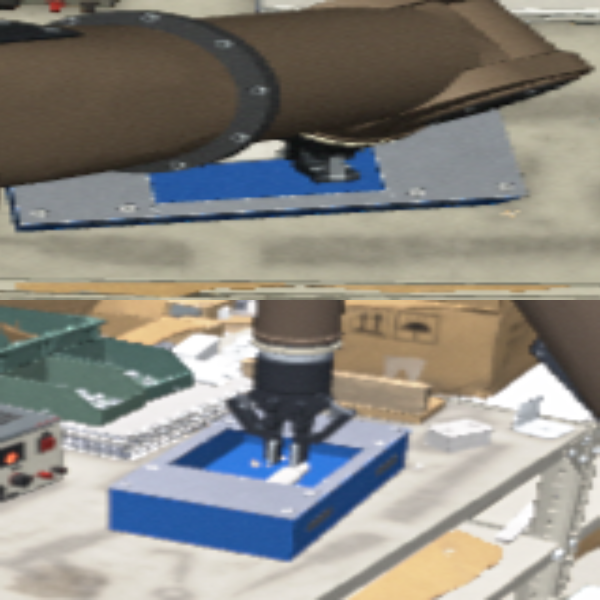

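The top panel has the gripper standing over the shaft, with the shaft at about (265, 150). The lower panel has the fingers at about (272, 460) and (298, 460). The shaft's far end shows at (305, 465) and appears unmoved. The reading gives 15 mm and no force, so I close fully and project the expected fingertip positions.

```bash
python3 - <<'E'
from path import *
np.set_printoptions(precision=4,suppress=True)
print(readout.read_grip_width(),readout.read_finger_force())
effector.command_gripper(.0,100)
print(readout.read_clock(),readout.read_grip_width(),readout.read_finger_force(),readout.read_wrist_force())
c=cam('scene'); x0,y0=260,150
o=cv2.resize(c['img'][y0:y0+60,x0:x0+80],(800,600),interpolation=cv2.INTER_CUBIC)
t=np.array(readout.read_tool_pos()); n=np.array([e[1],-e[0],0])
def dot(X,col): cv2.circle(o,tuple(int(v) for v in (proj(c,X)-[x0,y0]+.5)*10),3,col,-1)
dot(t,(0,0,255))
for s in (-.0733,-.023,.03):
  for w in (-.0125,.0125): dot(np.array([*ct,.029])+e*s+n*w,(0,255,0))
cv2.imwrite('pics/f.png',o)
E
```

```text
0.014910071144781257 0.0
7.05 -7.114046138485515e-05 0.0 [-0.1294  0.5388 -0.3597]
```

View pics/f.png

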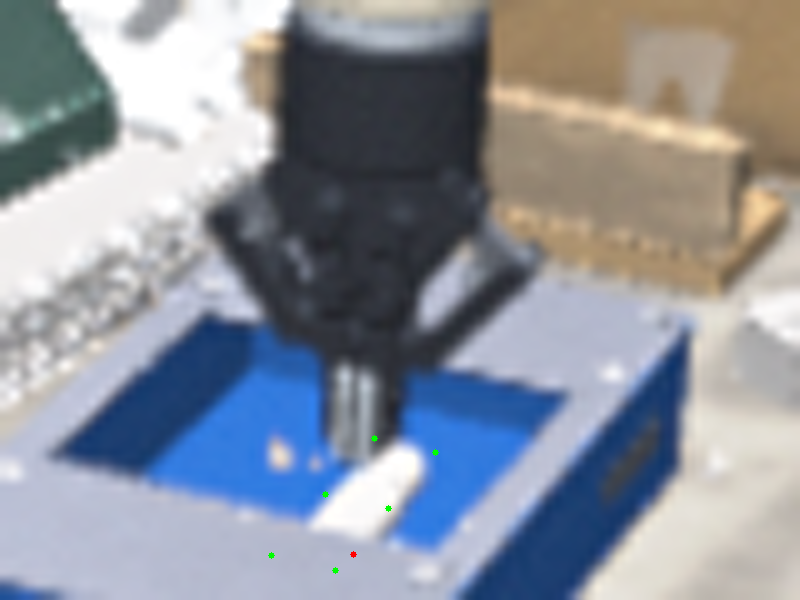

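The reported TCP projects to crop (353, 554), but the closed fingertips appear at about (355, 462). That would put the tips around 4 cm higher than reported. I check this against the start picture and by lowering carefully.

```bash
python3 - <<'E'
from path import *
np.set_printoptions(precision=4,suppress=True)
c=cam('scene')
for X in [(.202,.591,.192),(.202,.591,.205),(.202,.591,.232)]: print('start',X,proj(c,np.array(X)))
t=np.array(readout.read_tool_pos()); print(t,readout.read_orientation(),pose(*way[1],1))
for dz in (0,.02,.04,.05): print(dz,(proj(c,t+[0,0,dz])-[260,150]+.5)*10)
print(readout.read_qpos())
E
```

```text
start (0.202, 0.591, 0.192) [213.9553 329.5183]
start (0.202, 0.591, 0.205) [213.6979 324.3905]
start (0.202, 0.591, 0.232) [213.1501 313.4821]
[ 0.4928 -0.2212  0.0065] [ 0.6473  0.7622 -0.     -0.    ] (array([ 0.4928, -0.2212,  0.0065]), array([0.6473, 0.7622, 0.    , 0.    ]))
0 [353.9582 554.5003]
0.02 [356.8426 507.0722]
0.04 [359.7621 459.0678]
0.05 [361.2352 434.8462]
[-0.2589  0.6812  0.8614  2.0177 -0.74    0.7875  1.2116]
```

```bash
python3 - <<'E'
from path import *
np.set_printoptions(precision=4,suppress=True)
effector.command_gripper(.055,100)
P,q=pose(*way[1],1)
F0=np.array(readout.read_wrist_force())
for z in (-.008,-.018,-.024,-.029,-.033):
    P[2]=z; robot.move_linear(P,rot=q,feed=.06)
    F=np.array(readout.read_wrist_force())-F0; print(z,F,readout.read_tool_pos())
    if abs(F).max()>6: break
effector.command_gripper(.015,100)
print(readout.read_clock(),readout.read_grip_width(),readout.read_finger_force(),np.array(readout.read_wrist_force())-F0)
E
```

```text
-0.008 [ 0.1063  0.1341 -1.1289] [ 0.4923 -0.2211 -0.0086]
-0.018 [ 0.0081  1.1099 -0.4743] [ 0.4924 -0.2211 -0.0184]
-0.024 [ 0.5433 -0.6559 -0.6098] [ 0.4925 -0.2211 -0.0243]
-0.029 [-0.6115 -0.1676 -1.055 ] [ 0.4926 -0.2211 -0.0293]
-0.033 [ 0.4527 -0.0398 -0.4264] [ 0.4927 -0.2211 -0.0332]
9.5667 0.023117374786863355 98.76384973526001 [-0.238   1.9589  5.5929]
```

Gripped at 23 mm width and 99 N, so the true tips are about 40 mm behind the reported TCP. I correct for that along the tool axis, then lift, slide and tilt while watching the force.

```bash
cat >> path.py <<'E'
OFF=.0397
def cmd(L,th,feed=.06):
    P,q=pose(L,th,1); P=P+OFF*Ro.from_quat(q).apply(Z); robot.move_linear(P,rot=q,feed=feed)
    print(th,np.round(readout.read_clock(),2),np.round(readout.read_wrist_force(),1),np.round(readout.read_ft_torque(),2),round(readout.read_grip_width(),4),round(readout.read_finger_force(),1),flush=True)
E
python3 - <<'E'
from path import *
cmd(L1,0);cmd(L2,0);cmd(L2,5,.04);cmd(L2,10,.04)
c=cam('scene'); x0,y0=250,150
o=cv2.resize(c['img'][y0:y0+60,x0:x0+80],(800,600),interpolation=cv2.INTER_CUBIC)
r=Ro.from_rotvec(ax*np.radians(10)); n=np.array([e[1],-e[0],0])
for a in (.14,.19):
  for b in (-.0125,.0125):
    X=L2+r.apply(f*a+Z*.025+n*b); cv2.circle(o,tuple(int(v) for v in (proj(c,X)-[x0,y0]+.5)*10),3,(0,255,0),-1)
P,_=pose(L2,10,1); cv2.circle(o,tuple(int(v) for v in (proj(c,P)-[x0,y0]+.5)*10),3,(0,0,255),-1)
cv2.imwrite('pics/t10.png',o)
E
```

```text
0 9.82 [ 0.7  0.3 -5.7] [-0.24 -0.1  -0.02] 0.023 98.3
0 10.27 [-0.6  0.2 -5.1] [-0.26 -0.09  0.01] 0.023 98.3
5 10.73 [ 0.3 -1.  -5.2] [-0.08  0.04 -0.01] 0.0229 98.4
10 11.2 [ 0.4 -1.1 -4.9] [0.16 0.01 0.05] 0.0235 98.4
```

View pics/t10.png

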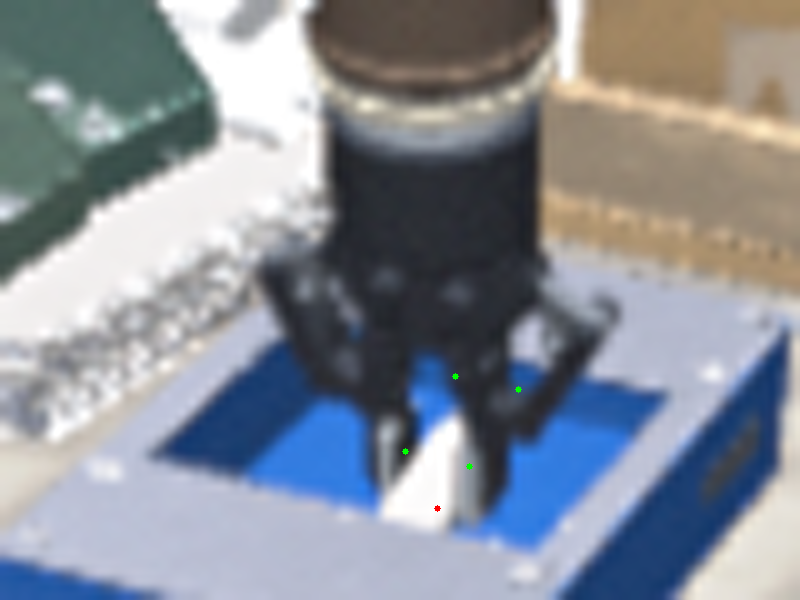

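The shaft, at about (380–470, 415–525), is held between the fingers close to the predicted dots. The wrist force shows only its weight (5 N), so nothing is rubbing. I continue.

```bash
python3 - <<'E'
from path import *
cmd(L2,15,.04);cmd(L2,20,.04); robot.dwell(.2)
c=cam('scene'); x0,y0=250,140
o=cv2.resize(c['img'][y0:y0+75,x0:x0+100],(800,600),interpolation=cv2.INTER_CUBIC)
r=Ro.from_rotvec(ax*np.radians(20)); n=np.array([e[1],-e[0],0])
for a in (.14,.19):
  for b in (-.0125,.0125):
    X=L2+r.apply(f*a+Z*.025+n*b); cv2.circle(o,tuple(int(v) for v in (proj(c,X)-[x0,y0]+.5)*8),3,(0,255,0),-1)
cv2.imwrite('pics/t20.png',o)
for m in ('scene','top'):
  c=cam(m)
  for k in nets.mark_of('shaft_end_a',m)+nets.mark_of('shaft',m): print(m,k)
E
```

```text
15 11.72 [-0.3  0.1 -5.4] [ 0.35  0.01 -0.01] 0.0231 98.5
20 12.18 [-0.2 -0.2 -4.8] [0.48 0.09 0.02] 0.0229 98.5
scene {'centre': [0.5339, 0.4338], 'conf': 0.55}
scene {'centre': [0.5121, 0.4955], 'conf': 0.68}
top {'centre': [0.3514, 0.5271], 'conf': 0.63}
top {'centre': [0.5629, 0.4783], 'conf': 0.42}
```

View pics/t20.png

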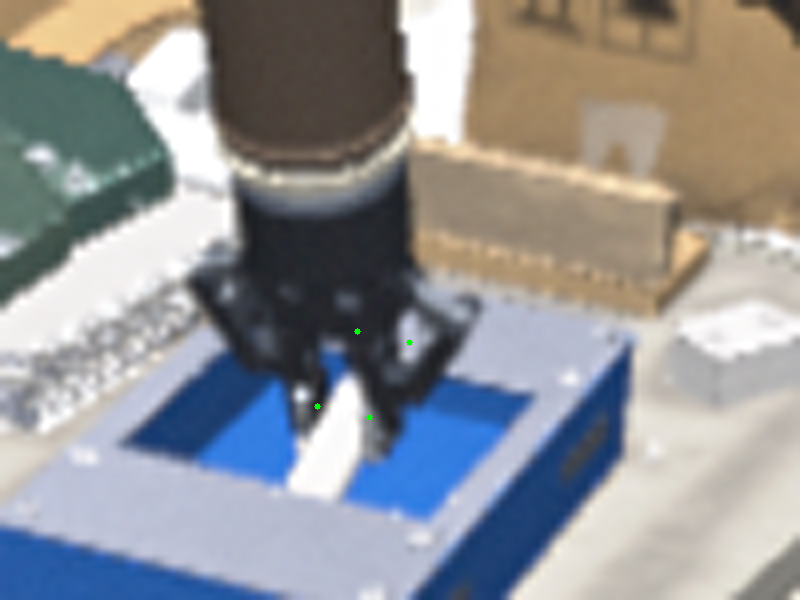

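The shaft is tilted in the grip. Its left edge runs from (290, 480) to (345, 380), about the slope expected for 20°, and its end is hidden behind the right finger. The net puts the end at crop (392, 337), and my prediction is (383, 337). Next I draw it out along its axis, then lift.

```bash
python3 - <<'E'
from path import *
cmd(L2+.05*ax20,20,.06)
cmd(L3,20,.06);cmd(L4,20,.08); robot.dwell(.3); print(readout.read_wrist_force())
c=cam('scene'); x0,y0=220,110
o=cv2.resize(c['img'][y0:y0+105,x0:x0+140],(800,600),interpolation=cv2.INTER_CUBIC)
r=Ro.from_rotvec(ax*np.radians(20)); k=800/140
for a in (0,.19):
  X=L4+r.apply(f*a+Z*.0125); cv2.circle(o,tuple(int(v) for v in (proj(c,X)-[x0,y0]+.5)*k),3,(0,255,0),-1); print(X)
cv2.imwrite('pics/up.png',o)
for m in ('scene','top'):
  c=cam(m)
  for q in nets.mark_of('shaft_end_a',m): print(m,np.array(q['centre'])*[560,420],q['conf'],[proj(c,L4+r.apply(f*a+Z*.0125)) for a in (0,.19)])
E
```

```text
20 13.72 [-1.1 -0.6 -4.7] [0.54 0.11 0.03] 0.0228 98.5
20 14.78 [ 0.   0.1 -5.5] [ 0.55  0.1  -0.02] 0.0227 98.5
20 15.92 [-0.2 -0.  -4.4] [0.54 0.13 0.02] 0.0228 98.5
[-0.03627848  0.99718569 -5.62586817]
[ 0.48247421 -0.15842453  0.13574617]
[ 0.51138012 -0.33460954  0.20072909]
scene [311.08 145.11] 0.69 [array([290.23561834, 180.09132484]), array([308.91668111, 145.70909657])]
scene [289.296 180.684] 0.57 [array([290.23561834, 180.09132484]), array([308.91668111, 145.70909657])]
top [390.376 177.702] 0.73 [array([321.38899173, 193.8066583 ]), array([388.93269494, 179.42518896])]
top [320.376 190.68 ] 0.72 [array([321.38899173, 193.8066583 ]), array([388.93269494, 179.42518896])]
```

View pics/up.png

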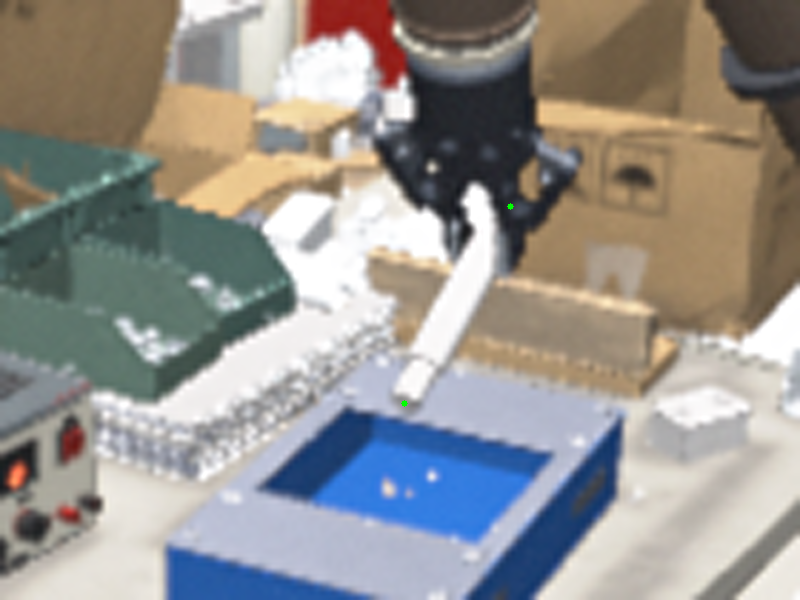

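The shaft hangs clear of the tray. Its lower end is at crop (403, 400) and its upper end is behind the finger near (510, 205). The nets' marks in both cameras agree with my predicted ends, at heights of 0.136 m and 0.20 m. I hand the job in.

```bash
python3 - <<'E'
from h import *
print(readout.read_finger_force(),np.abs(readout.read_dq()).max()); print(finish_job())
E
```

```text
98.46866011619568 0.0019470240975462795
the job is handed in; nothing more can be done
None
```

The shaft was drawn out at a slant through the opening and handed in at rest in the gripper (98 N grip), with its lowest point about 5 cm above the covers by my estimate; the judge's verdict was not shown.

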